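# Charge the tray with milling balls through the seesaw gate

### The job

Rock the seesaw gate of the ball feeder with a fingertip so that all the large milling balls run down their chute into the blue tray first; once they are all in, rock the gate over the other way so that all the small balls run down the other chute into the tray as well. Only push the gate: do not touch, push or pick up the balls, leave the bottle, jar and specimen mount as they stand, and finish clear of everything.

Things in the scene. Friction and masses are not known exactly. Their poses are not given: they have to be found in the camera images.
- feeder: Fixed two-chute ball feeder on an aluminium plate 200 x 150 x 10 mm; origin on the table under the gate's pivot. +x is downhill, +y the left side looking downhill, z up. Chutes run along x at y = +50 and -50 mm, outer walls within y = +-73 mm. Nothing fixed is higher than 112 mm, no ball's top above 120 mm.
- lane_big: Fixed chute that carries the large balls, left or right of the feeder's middle (differs from run to run): two steel rods between low grey cheeks, from x = -132 to +62 mm of the gate, falling 8 degrees, rods 70 mm up at the gate. Origin on the table under its centre line, at the gate; axes as the feeder's.
- lane_small: Fixed chute of the same make, narrower, that carries the small balls, on the other side. Origin on the table under its centre line, at the gate; axes as the feeder's.
- gate (a joint): Tilt of the seesaw gate, a dark steel beam 226 mm long across and under both chutes at the feeder's x = 0. 0 is level, end stops at -0.28 and +0.28 rad; positive: left (feeder +y) end up, right end down. A chute is open when its own end is down beyond 0.24 rad; within 0.1 rad of level, as at the start, both are shut. Balanced, stays where it is left.
- pivot (a point): The gate's pivot, midway between the chutes, 74 mm up; it turns about the feeder's x axis. On each side a finger of the gate stands up between the chute's rods and holds back its balls: pressing an end down sinks that side's finger and opens that chute, while the other side's finger rises and keeps the other shut.
- pad_left (a point): Centre of the top face of the push pad on the gate's left (feeder +y) end: black disc 36 mm in diameter, 6 mm thick, 105 mm from the pivot, outside the chute. Its top is about 100 mm above the table with the gate level, 70 mm when fully down, 128 mm when fully up. Friction resists with about 1 N at the pad.
- pad_right (a point): The same for the push pad on the gate's right (feeder -y) end.
- tray: Fixed blue open tray below the chutes' lower ends, 125 (x) x 200 (y) x 52 mm high, walls 4 mm; origin under its centre, axes as the feeder's. It catches the balls of both chutes.
- big1: Large white ceramic milling ball, 32 mm in diameter; origin at its centre. Waits first in line in its chute; a chute of three empties into the tray in about 2 s.
- big2: Large white ceramic milling ball, 32 mm in diameter; origin at its centre. Waits number 2 in line; a chute of three empties into the tray in about 2 s.
- big3: Large white ceramic milling ball, 32 mm in diameter; origin at its centre. Waits number 3 in line; a chute of three empties into the tray in about 2 s.
- small1: Small white ceramic milling ball, 20 mm in diameter; origin at its centre. Waits first in line in the other chute; a chute of four empties into the tray in about 2 s.
- small2: Small white ceramic milling ball, 20 mm in diameter; origin at its centre. Waits number 2 in line; a chute of four empties into the tray in about 2 s.
- small3: Small white ceramic milling ball, 20 mm in diameter; origin at its centre. Waits number 3 in line; a chute of four empties into the tray in about 2 s.
- small4: Small white ceramic milling ball, 20 mm in diameter; origin at its centre. Waits number 4 in line; a chute of four empties into the tray in about 2 s.
- bottle: White plastic bottle with a red cap, loose, 48 mm in diameter, 85 mm tall, to the feeder's left; origin at the centre of its underside. Leave alone.
- jar: Amber jar with a black cap, loose, 56 mm in diameter, 65 mm tall, to the feeder's right; origin at the centre of its underside. Leave alone.
- mount: Black specimen mount, a loose disc 32 mm in diameter, 18 mm tall, to the right of the tray; origin at the centre of its underside. Leave alone.

How it is judged:
On the way, in this order (a step that is already met when the one before it is completed fails the run):
1. all three large balls are in the tray while all four small balls still wait behind the gate (x of big1 in the frame of tray between -0.062 and 0.062 m and y of big1 in the frame of tray between -0.1 and 0.1 m and z of each of big1, big2, big3 in the frame of tray below 0.05 m and x of big2 in the frame of tray between -0.062 and 0.062 m and y of big2 in the frame of tray between -0.1 and 0.1 m and x of big3 in the frame of tray between -0.062 and 0.062 m and y of big3 in the frame of tray between -0.1 and 0.1 m and x of each of small1, small2, small3, small4 in the frame of feeder below 0 m and height (world z) of each of small1, small2, small3, small4 above 0.06 m), for 0.2 s.
2. all four small balls are in the tray as well (x of small1 in the frame of tray between -0.062 and 0.062 m and y of small1 in the frame of tray between -0.1 and 0.1 m and z of each of small1, small2, small3, small4 in the frame of tray below 0.05 m and x of small2 in the frame of tray between -0.062 and 0.062 m and y of small2 in the frame of tray between -0.1 and 0.1 m and x of small3 in the frame of tray between -0.062 and 0.062 m and y of small3 in the frame of tray between -0.1 and 0.1 m and x of small4 in the frame of tray between -0.062 and 0.062 m and y of small4 in the frame of tray between -0.1 and 0.1 m), for 0.2 s.
At the end, for the whole second after the job is handed in: All seven balls lie inside the tray (centres within its walls and below its rim), moving slower than 0.1 m/s, the large ones having arrived before any small one was released; bottle, jar and mount within 20 mm of where they stood (all of step 2 and x of big1 in the frame of tray between -0.062 and 0.062 m and y of big1 in the frame of tray between -0.1 and 0.1 m and z of each of big1, big2, big3 in the frame of tray below 0.05 m and x of big2 in the frame of tray between -0.062 and 0.062 m and y of big2 in the frame of tray between -0.1 and 0.1 m and x of big3 in the frame of tray between -0.062 and 0.062 m and y of big3 in the frame of tray between -0.1 and 0.1 m and linear speed of each of big1, big2, big3, small1, small2, small3, small4 below 0.1 m/s and distance of each of bottle, jar, mount from where it was at the start of the episode below 0.02 m); the robot touches nothing.
It fails at once if the robot touches a ball (over 0.3 N) (contact force between any of the fingers, the arm and big1 above 0.3 N or contact force between any of the fingers, the arm and big2 above 0.3 N or contact force between any of the fingers, the arm and big3 above 0.3 N or contact force between any of the fingers, the arm and small1 above 0.3 N or contact force between any of the fingers, the arm and small2 above 0.3 N or contact force between any of the fingers, the arm and small3 above 0.3 N or contact force between any of the fingers, the arm and small4 above 0.3 N).
It fails at once if a ball is lifted (centre more than 130 mm above the table) (height (world z) of any of big1, big2, big3, small1, small2, small3, small4 above 0.13 m).
It fails at once if the bottle, jar or mount is shifted by more than 20 mm or tipped (distance of any of bottle, jar, mount from where it was at the start of the episode above 0.02 m or angle between any of bottle, jar, mount's own z axis and vertical above 0.3 rad).
It also fails if it takes over 42 s, if anything falls off the work surface, if the arm or the gripper's body presses on something with over 40 N, if the wrist force passes 120 N, or if a joint passes its speed limit or range.

### The arm

A 6-joint arm with a two-finger parallel gripper is mounted at the origin on the work surface. World frame = base frame: x ahead of the robot, y to its left, z up, the work surface at z = 0. Lengths are in m, angles in rad, forces in N, time in s.
With the tool pointing down it reaches from about 0.3 to 0.75 m from the base axis. Payload 8.5 kg.
Tool frame: the origin (TCP) lies midway between the tips of the shut fingers; the grasp point (between the pads) lies 19 mm behind it; z points along the fingers, y is the line along which they close (so a half turn about z gives the same grasp; the last joint's range is limited). The gripper opens to 88 mm and grips with 3 to 60 N. Pads are 18 mm wide; open, the fingers measure 123 mm over their backs; the gripper's body (75 mm by 187 mm) begins 45 mm behind the grasp point.
Start: joints at [-1.38, 0.381, 1.297, -0, 1.464, -0.215], TCP at [0.217, -0.505, 0.239] pointing down, gripper open.
Joint ranges: [-3.11, 3.11], [-0.89, 2.33], [0.22, 2.48], [-1.42, 4.56], [0.17, 2.85], [-2.88, 2.88]. Speed limits (rad/s): [2.39, 2.39, 3.14, 3.14, 3.14, 3.14].

### API

Orientations are given as a 3x3 rotation matrix whose columns are the frame's x, y, z axes.
In Python, from workcell import env, cams gives the robot as it stands. The module is installed in compiled form; this text tells all that it offers.
- The arm moves only by the tool drive_tool, never from a script. Its argument "motion" is a list of rows, each a list of 3 entries, a list of its own where there are three numbers: the finger opening in mm, from 0 to 88.1, then the shift along the tool's x, y, z in mm, then the turn, a rotation vector about the tool's x, y, z in units of 6 degrees (1.0 is 6 degrees). In form: [[fingers, [tx, ty, tz], [rx, ry, rz]], ...]. A call has 1 to 8 rows; each row is the pose to reach, as a shift and turn from the pose commanded when the call began, along the tool's axes at that moment; what a row does not reach only later rows make up. A row lasts 1/8 s, in which the tool goes at most 62.5 mm and 10.7 degrees, less where a joint would pass 70% of its speed; a pose out of reach is approached as far as the arm can. A call with a gripper value outside its range is refused whole. The fingers move at their own pace and stop on an object; "newtons" is the grip in N (left out, the last holds). Time passes only in rows, so rows that repeat a pose let the fingers close. It gives the time, the measured TCP pose, the force, the opening and the grip force at its end, in the units of the state.
- env.get_obs(): the state, without advancing time (a new reading comes with each control period).
- cams.read_camera(name): name is "side" or "top"; returns a dict with "pixels" (420x560x3 uint8, red, green, blue), "range_z" (420x560 float32, m along the optical axis (not along the pixel's ray), 0 where there is no reading), "fx", "fy", "cx", "cy" (pixels), "D" ([k1, k2, p1, p2, k3] as OpenCV has them; the pictures are not rectified), "position" and "rotation" of the camera in the world. Camera axes: x right, y down, z forward; pixel columns grow to the right and rows downward; lengths in m; the calibration is good to about 2 mm. A picture is of the moment at which its call begins.
- env.sign_off(): hands the job in; it is judged then, once.
The state is a dict: "t": time; "q": joint angles; "qd": joint speeds; "joint_torque": joint torques, N m; "tool_pos": TCP position; "tcp_rot": TCP orientation; "force": force on the tool from outside, world axes, zero at the start; "moment": the same for the moment, N m; "grip_width": opening from 0.0 (shut) to 1.0 (fully open); "gripper_force": force on a finger pad.
Only numpy, scipy, OpenCV 4.12 (cv2) and the standard library are available. Lean on these libraries where they do the work, as an engineer would, in place of code of your own. Each camera call takes 0.05 s, during which the arm holds its last target. There are 200 camera calls.

## Working session

There is one attempt and no reset: what is moved stays moved. The work goes in short steps, Python scripts to look and compute and a tool call to move; the robot and the scene stay as the last step left them, time stands still between calls to the robot, and variables do not carry over. Pictures are saved under pics/ and viewed, at most 10 in all, crops included, and the job is handed in when it is done.

Besides the shell and the picture viewer there is one more tool, called after "Call:" in YAML: its name, and indented under it one key for each argument. drive_tool: Moves the arm, as the interface text tells. Its arguments: {"type":"object","properties":{"motion":{"type":"array"},"newtons":{"type":"number"}},"required":["motion"]}

```bash
mkdir -p pics
cat > h.py <<'E'
import numpy as np, cv2
from workcell import env, cams
def cam(n):
    c=cams.read_camera(n); c['K']=np.array([[c['fx'],0,c['cx']],[0,c['fy'],c['cy']],[0,0,1.]]); c['D']=np.array(c['D'],float)
    c['P']=np.array(c['position']); c['R']=np.array(c['rotation']); return c
def ray(c,uv,z):
    p=cv2.undistortPoints(np.array(uv,float).reshape(-1,1,2),c['K'],c['D']).reshape(-1,2)
    d=np.c_[p,np.ones(len(p))]@c['R'].T
    return c['P']+d*((z-c['P'][2])/d[:,2])[:,None]
def cloud(c):
    h,w=c['range_z'].shape; u,v=np.meshgrid(np.arange(w),np.arange(h))
    p=cv2.undistortPoints(np.stack([u.ravel(),v.ravel()],1).astype(float).reshape(-1,1,2),c['K'],c['D']).reshape(-1,2)
    return ((np.c_[p,np.ones(len(p))]*c['range_z'].reshape(-1,1))@c['R'].T+c['P']).reshape(h,w,3)
E
python3 - <<'E'
from h import *
for n in('top','side'):
    c=cam(n); cv2.imwrite(f'pics/{n}0.png',c['pixels'][:,:,::-1]); np.savez(n+'0',**{k:c[k] for k in c}); print(n,c['P'],c['R'].round(2).tolist(),c['fx'])
o=env.get_obs(); print(o['t'],o['tool_pos'],o['tcp_rot'])
E
```

```text
top [0.39728423 0.03336029 0.91761058] [[0.01, -0.98, 0.21], [-1.0, -0.01, 0.0], [-0.0, -0.21, -0.98]] 463.95904870651714
side [ 0.35948683 -0.69184381  0.74173732] [[0.97, -0.16, 0.2], [-0.26, -0.63, 0.73], [0.01, -0.76, -0.65]] 453.2574874311143
0.1 [ 0.21706019 -0.5050902   0.23820521] [[ 9.18787367e-01  3.94752712e-01 -2.65021355e-04]
 [ 3.94752724e-01 -9.18786561e-01  1.24143401e-03]
 [ 2.46561383e-04 -1.24523179e-03 -9.99999194e-01]]
```

View pics/top0.png

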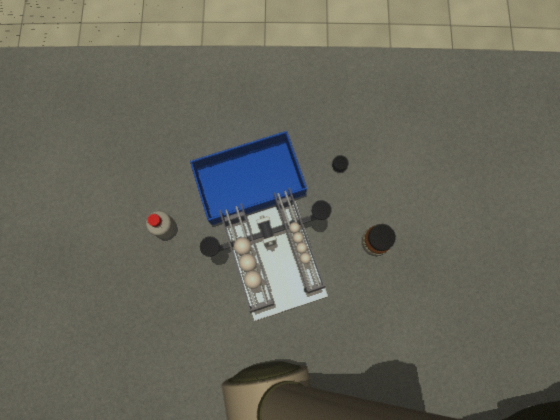

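View pics/side0.png

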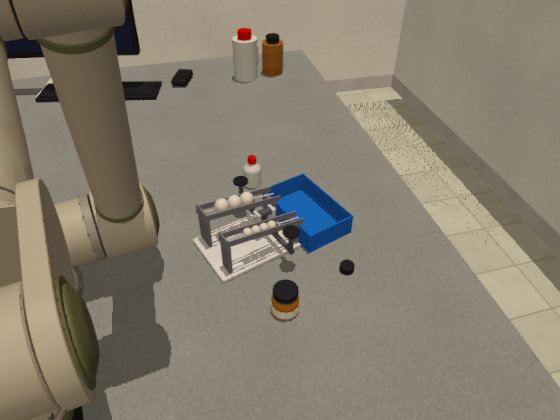

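Top view: the left pad is at (210,246), the right pad at (321,210). Big balls are on the left, bottle at (157,222), jar at (380,238), mount at (340,163). The side view confirms the layout. Next I'll measure the pads.

Run:
```python
from h import *
c=dict(np.load('top0.npz')); X=cloud(c); g=c['pixels'].max(2)
P=[]
for n,(u,v) in dict(L=(210,246),R=(321,210)).items():
    Z=X[:,:,2]; m=np.zeros(g.shape,bool); m[v-14:v+15,u-14:u+15]=1
    m&=(Z>.088)&(g<60); nl,lab,st,ce=cv2.connectedComponentsWithStats(m.astype(np.uint8)); i=1+st[1:,4].argmax()
    p=ray(c,ce[i],.1)[0]; print(n,ce[i],st[i],p,np.median(X[lab==i],0)); P.append(p)
d=P[0]-P[1]; print('dist',np.hypot(*d[:2]),'yaw of y',np.degrees(np.arctan2(d[1],d[0])),'mid',(P[0]+P[1])/2)
for n,(u,v),z in(('bottle',(154,220),.085),('jar',(381,237),.065)): print(n,ray(c,[u,v],z))
s=dict(np.load('side0.npz')); print('side',ray(s,[[240.5,182],[291,232]],.1))
```

```text
L [209.51290323 246.22258065] [200 237  21  20 310] [0.49228224 0.15688346 0.1       ] [0.49282615 0.15673581 0.09831806]
R [320.90378007 209.86941581] [312 201  19  19 291] [ 0.55984911 -0.04081013  0.1       ] [ 0.55952966 -0.04085022  0.10069922]
dist 0.20892113444424823 yaw of y 108.86918447869812 mid [0.52606567 0.05803666 0.1       ]
bottle [[0.54091374 0.26295504 0.085     ]]
jar [[ 0.5165463  -0.15525417  0.065     ]]
side [[ 0.49419951  0.14504937  0.1       ]
 [ 0.5622942  -0.04639105  0.1       ]]
```

```bash
cat >> h.py <<'E'
from scipy.spatial.transform import Rotation as Ro
L=np.array([.4925,.1568]); Rr=np.array([.5598,-.0408]); yw=np.radians(108.87)
ey=np.array([np.cos(yw),np.sin(yw)])
def rel(xy,z):
    o=env.get_obs(); R=np.array(o['tcp_rot'])
    x=np.r_[ey,0]; zz=np.array([0,0,-1.]); T=np.c_[x,np.cross(zz,x),zz]
    print('t',o['t'],'pos',np.round(o['tool_pos'],4),'F',np.round(o['force'],1))
    print('shift mm',(R.T@(np.r_[xy,z]-o['tool_pos'])*1000).round(1),'turn',(np.degrees(Ro.from_matrix(R.T@T).as_rotvec())/6).round(2))
E
python3 -c "
from h import *
rel(L+.003*ey,.17)"
```

```text
t 0.1 pos [ 0.2171 -0.5051  0.2382] F [-1.  -1.1  0.3]
shift mm [ 514.6 -502.3   69. ] turn [-1.000e-02 -1.000e-02 -1.427e+01]
```

Call:
drive_tool:
  motion:
    - [0, [44, -43, 0], [0, 0, -1.1]]
    - [0, [88, -86, 0], [0, 0, -2.2]]
    - [0, [132, -129, 0], [0, 0, -3.3]]
    - [0, [176, -172, 0], [0, 0, -4.4]]
    - [0, [220, -215, 0], [0, 0, -5.5]]
    - [0, [264, -258, 0], [0, 0, -6.6]]
    - [0, [308, -300, 0], [0, 0, -7.7]]
    - [0, [350, -342, 0], [0, 0, -8.8]]
  newtons: 20

```text
t: 1.1
tool_pos: [0.404, -0.051, 0.2387]
tcp_rot: [[0.237, 0.971, 0.0], [0.971, -0.237, -0.0], [-0.0, 0.0, -1.0]]
force: [0.5, 0.2, 0.8]
grip_width: 0.115
gripper_force: 0.0
```

```bash
python3 -c "
from h import *
rel(L+.003*ey,.17)"
```

```text
t 1.1 pos [ 0.404  -0.051   0.2387] F [0.5 0.2 0.8]
shift mm [225.3  35.   68.7] turn [ 0.    0.   -5.43]
```

Call:
drive_tool:
  motion:
    - [0, [45, 7, 10], [0, 0, -1.2]]
    - [0, [90, 14, 20], [0, 0, -2.4]]
    - [0, [135, 21, 30], [0, 0, -3.6]]
    - [0, [180, 28, 45], [0, 0, -4.8]]
    - [0, [225, 35, 60], [0, 0, -5.43]]
    - [0, [225, 35, 69], [0, 0, -5.43]]
    - [0, [225, 35, 69], [0, 0, -5.43]]

```text
t: 1.98
tool_pos: [0.4913, 0.1566, 0.169]
tcp_rot: [[-0.319, 0.948, -0.002], [0.948, 0.319, -0.0], [0.0, -0.002, -1.0]]
force: [-0.7, 0.0, 0.3]
grip_width: 0.003
gripper_force: 0.0
```

Run:
```python
from h import *
rel(L+.003*ey,.105)
a=cam('side')['pixels'][120:300,150:390]; b=cam('top')['pixels'][120:330,130:400]
im=np.vstack([cv2.resize(b,(540,420)),np.zeros((4,540,3),np.uint8)])
cv2.imwrite('pics/1.png',cv2.resize(a,(720,540))[:,:,::-1]); cv2.imwrite('pics/1t.png',cv2.resize(b,(540,420))[:,:,::-1])
```

```text
t 1.975 pos [0.4913 0.1566 0.169 ] F [-0.7  0.   0.3]
shift mm [ 2.8  1.4 64. ] turn [-0.02 -0.   -0.04]
```

View pics/1.png

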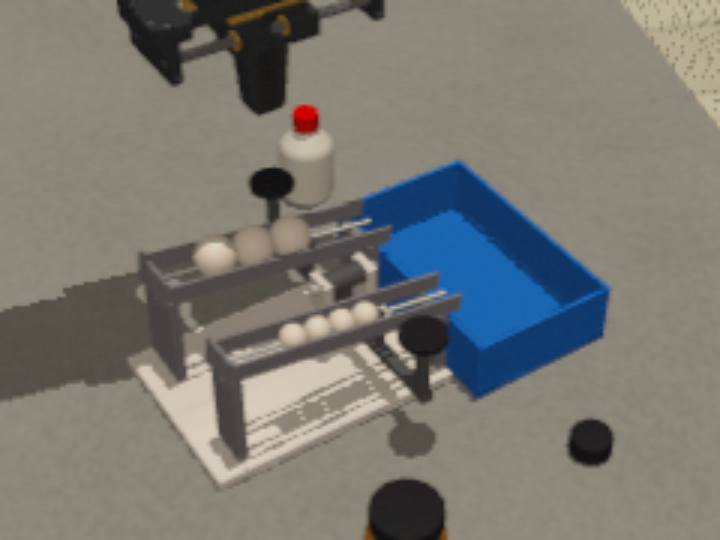

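Fingertip is at crop (262,108), just above the left pad at (272,183), with balls still waiting. The side estimate differed by about 12 mm, so I'll check it against the known tip position.

Run:
```python
from h import *
s=dict(np.load('side0.npz'));print(ray(s,[237.3,155.5],.169))
X=cloud(s); g=s['pixels'].max(2)
for u,v in((240,182),(291,232)):
    m=np.zeros(g.shape,bool); m[v-8:v+9,u-12:u+13]=1; m&=(g<60)&(X[:,:,2]>.09); ys,xs=np.nonzero(m)
    print(m.sum(),xs.mean(),ys.mean(),X[m].mean(0),X[m].min(0),X[m].max(0))
```

```text
[[0.49154175 0.15356994 0.169     ]]
117 240.23076923076923 180.76068376068375 [0.49361455 0.14494374 0.10375979] [ 0.35948683 -0.69184381  0.09244093] [0.51096907 0.17265735 0.74173732]
176 290.6363636363636 231.39772727272728 [ 0.56176064 -0.04542346  0.10101161] [ 0.54544627 -0.06090787  0.09553577] [ 0.57897106 -0.02637569  0.1045616 ]
```

Call:
drive_tool:
  motion:
    - [0, [3, 1, 30], [0, 0, 0]]
    - [0, [3, 1, 60], [0, 0, 0]]
    - [0, [3, 1, 70], [0, 0, 0]]
    - [0, [3, 1, 77], [0, 0, 0]]
    - [0, [3, 1, 84], [0, 0, 0]]
    - [0, [3, 1, 91], [0, 0, 0]]
    - [0, [3, 1, 97], [0, 0, 0]]
    - [0, [3, 1, 97], [0, 0, 0]]

```text
t: 3.08
tool_pos: [0.4921, 0.1602, 0.0727]
tcp_rot: [[-0.32, 0.948, 0.0], [0.948, 0.32, 0.0], [-0.0, 0.0, -1.0]]
force: [0.7, 1.3, 0.8]
grip_width: 0.005
gripper_force: 0.3
```

Run:
```python
from h import *
rel(L+.003*ey,.07)
a=cam('side')['pixels'][120:300,150:390]
cv2.imwrite('pics/2.png',cv2.resize(a,(720,540))[:,:,::-1])
```

```text
t 3.075 pos [0.4921 0.1602 0.0727] F [0.7 1.3 0.8]
shift mm [-0.4 -0.7  2.7] turn [ 0.    0.   -0.04]
```

View pics/2.png

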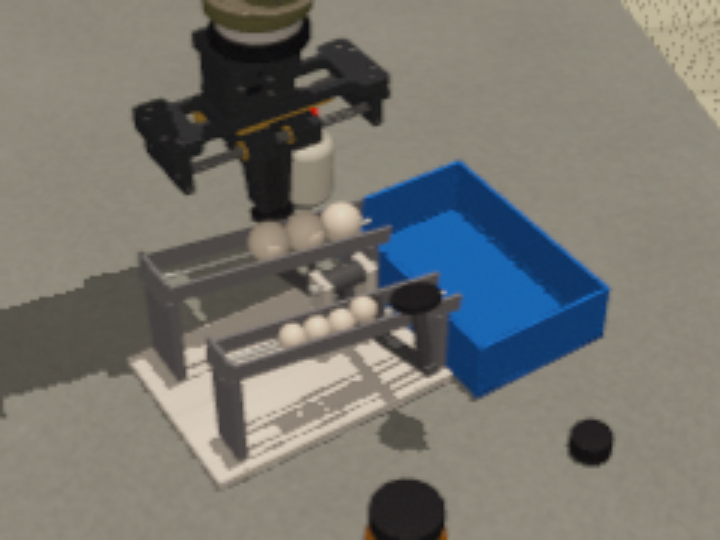

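The big balls are rolling: the lead one is at (342,220), and the small ones are held near (330,320). Hold, pressing about 1 mm further.

Call:
drive_tool:
  motion:
    - [0, [0, 0, 1.5], [0, 0, 0]]
    - [0, [0, 0, 1.5], [0, 0, 0]]
    - [0, [0, 0, 1.5], [0, 0, 0]]
    - [0, [0, 0, 1.5], [0, 0, 0]]
    - [0, [0, 0, 1.5], [0, 0, 0]]
    - [0, [0, 0, 1.5], [0, 0, 0]]
    - [0, [0, 0, 1.5], [0, 0, 0]]
    - [0, [0, 0, 1.5], [0, 0, 0]]

```text
t: 4.12
tool_pos: [0.4921, 0.1601, 0.0721]
tcp_rot: [[-0.32, 0.948, 0.001], [0.948, 0.32, -0.0], [-0.001, 0.001, -1.0]]
force: [-1.6, -0.3, 8.6]
grip_width: 0.007
gripper_force: 4.5
```

Call:
drive_tool:
  motion:
    - [0, [0, 0, 0], [0, 0, 0]]
    - [0, [0, 0, 0], [0, 0, 0]]
    - [0, [0, 0, 0], [0, 0, 0]]
    - [0, [0, 0, 0], [0, 0, 0]]
    - [0, [0, 0, 0], [0, 0, 0]]
    - [0, [0, 0, 0], [0, 0, 0]]
    - [0, [0, 0, 0], [0, 0, 0]]
    - [0, [0, 0, 0], [0, 0, 0]]

```text
t: 5.12
tool_pos: [0.4922, 0.1601, 0.0722]
tcp_rot: [[-0.32, 0.948, 0.001], [0.948, 0.32, -0.0], [-0.001, 0.001, -1.0]]
force: [-1.8, 0.0, 8.6]
grip_width: 0.007
gripper_force: 4.5
```

Run:
```python
from h import *
rel(L+.003*ey,.07)
a=cam('side')['pixels'][120:300,150:390]
cv2.imwrite('pics/3.png',cv2.resize(a,(720,540))[:,:,::-1])
```

```text
t 5.125 pos [0.4922 0.1601 0.0722] F [-1.8  0.   8.6]
shift mm [-0.3 -0.8  2.2] turn [ 0.01  0.01 -0.04]
```

View pics/3.png

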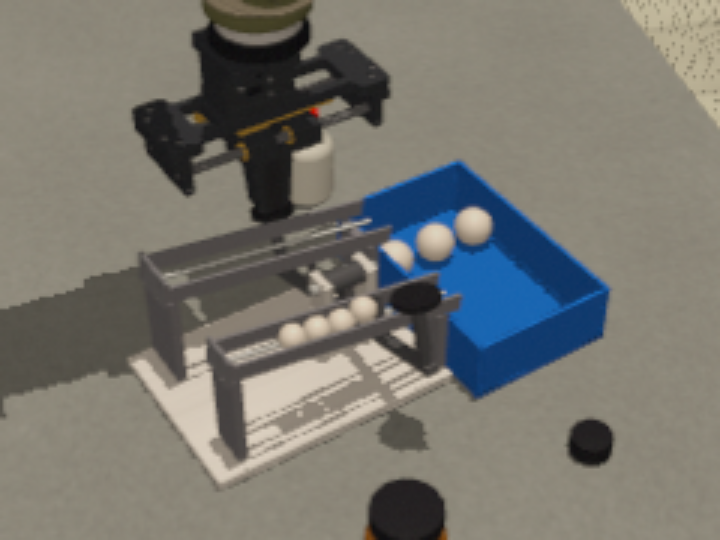

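All three big balls are in the tray at (475,226), (435,242) and (397,255), and the small ones are still held. Rise and cross to the right pad.

Call:
drive_tool:
  motion:
    - [0, [0, 0, -30], [0, 0, 0]]
    - [0, [0, 0, -75], [0, 0, 0]]
    - [0, [0, 0, -110], [0, 0, 0]]
    - [0, [-10, 0, -118], [0, 0, 0]]
    - [0, [-60, 0, -118], [0, 0, 0]]
    - [0, [-110, 0, -118], [0, 0, 0]]
    - [0, [-160, 0, -118], [0, 0, 0]]
    - [0, [-200, 0, -118], [0, 0, 0]]

```text
t: 6.18
tool_pos: [0.5556, -0.0318, 0.1876]
tcp_rot: [[-0.318, 0.948, -0.003], [0.948, 0.318, 0.0], [0.001, -0.002, -1.0]]
force: [0.9, 1.2, -0.7]
grip_width: 0.005
gripper_force: 0.0
```

Run:
```python
from h import *
rel(Rr,.128)
a=cam('side')['pixels'][120:300,150:390]
cv2.imwrite('pics/4.png',cv2.resize(a,(720,540))[:,:,::-1])
```

```text
t 6.175 pos [ 0.5556 -0.0318  0.1876] F [ 0.9  1.2 -0.7]
shift mm [-9.9  1.2 59.6] turn [-0.02 -0.01 -0.05]
```

View pics/4.png

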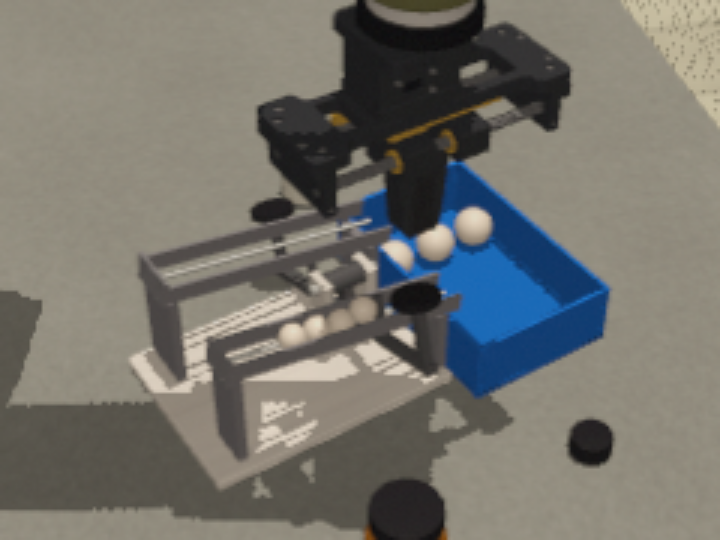

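Finger at crop (415,225) above the raised right pad (415,297), with the small balls held. Press it down.

Call:
drive_tool:
  motion:
    - [0, [-12, 1, 20], [0, 0, 0]]
    - [0, [-12, 1, 50], [0, 0, 0]]
    - [0, [-12, 1, 62], [0, 0, 0]]
    - [0, [-12, 1, 74], [0, 0, 0]]
    - [0, [-12, 1, 86], [0, 0, 0]]
    - [0, [-12, 1, 98], [0, 0, 0]]
    - [0, [-12, 1, 110], [0, 0, 0]]
    - [0, [-12, 1, 117], [0, 0, 0]]

```text
t: 7.22
tool_pos: [0.5608, -0.0404, 0.0732]
tcp_rot: [[-0.32, 0.948, 0.001], [0.948, 0.32, -0.0], [-0.0, 0.001, -1.0]]
force: [-17.1, 2.7, 56.5]
grip_width: 0.004
gripper_force: 26.0
```

Call:
drive_tool:
  motion:
    - [0, [0, 0, 1], [0, 0, 0]]
    - [0, [0, 0, 1], [0, 0, 0]]
    - [0, [0, 0, 1], [0, 0, 0]]
    - [0, [0, 0, 1], [0, 0, 0]]
    - [0, [0, 0, 1], [0, 0, 0]]
    - [0, [0, 0, 1], [0, 0, 0]]
    - [0, [0, 0, 1], [0, 0, 0]]
    - [0, [0, 0, 1], [0, 0, 0]]

```text
t: 8.22
tool_pos: [0.5607, -0.0404, 0.0737]
tcp_rot: [[-0.32, 0.947, 0.002], [0.947, 0.32, -0.001], [-0.001, 0.002, -1.0]]
force: [-8.9, 0.2, 24.0]
grip_width: 0.006
gripper_force: 11.6
```

Call:
drive_tool:
  motion:
    - [0, [0, 0, 0], [0, 0, 0]]
    - [0, [0, 0, 0], [0, 0, 0]]
    - [0, [0, 0, 0], [0, 0, 0]]
    - [0, [0, 0, 0], [0, 0, 0]]
    - [0, [0, 0, 0], [0, 0, 0]]
    - [0, [0, 0, 0], [0, 0, 0]]
    - [0, [0, 0, 0], [0, 0, 0]]
    - [0, [0, 0, 0], [0, 0, 0]]

```text
t: 9.22
tool_pos: [0.5606, -0.0404, 0.0737]
tcp_rot: [[-0.32, 0.947, 0.002], [0.947, 0.32, -0.001], [-0.001, 0.002, -1.0]]
force: [-7.5, 0.4, 25.2]
grip_width: 0.007
gripper_force: 11.6
```

Run:
```python
from h import *
rel(Rr,.07)
a=cam('side')['pixels'][120:300,150:390]
cv2.imwrite('pics/5.png',cv2.resize(a,(720,540))[:,:,::-1])
```

```text
t 9.225 pos [ 0.5606 -0.0404  0.0737] F [-7.5  0.4 25.2]
shift mm [-0.1 -0.9  3.7] turn [ 0.01  0.01 -0.04]
```

View pics/5.png

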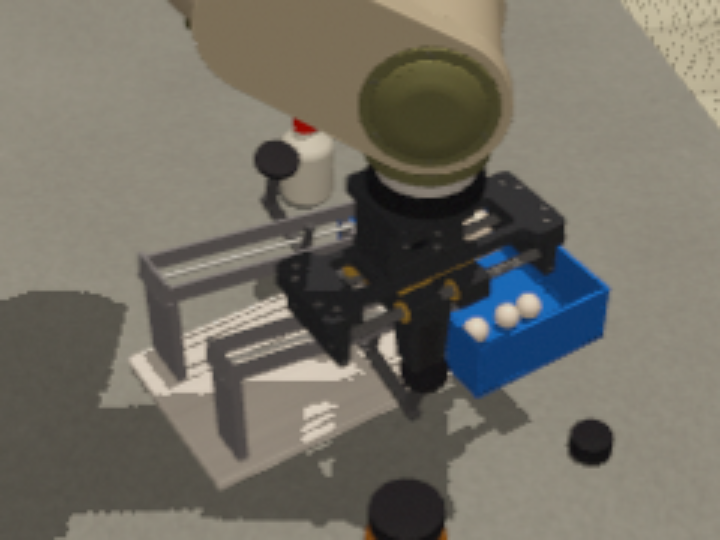

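The chute is empty, and three small balls show in the tray at (477,328), (508,316) and (528,305); the gripper hides the rest. Lift straight up, back off toward the robot, and look from above.

Call:
drive_tool:
  motion:
    - [0, [0, 0, -30], [0, 0, 0]]
    - [0, [0, 0, -70], [0, 0, 0]]
    - [0, [0, 0, -115], [0, 0, 0]]
    - [0, [0, 0, -160], [0, 0, 0]]
    - [0, [0, -50, -170], [0, 0, 0]]
    - [0, [0, -100, -170], [0, 0, 0]]
    - [0, [0, -150, -170], [0, 0, 0]]
    - [0, [0, -180, -170], [0, 0, 0]]

```text
t: 10.28
tool_pos: [0.3881, -0.0979, 0.2411]
tcp_rot: [[-0.319, 0.948, -0.0], [0.948, 0.319, 0.0], [0.0, -0.0, -1.0]]
force: [0.7, -0.0, 0.6]
grip_width: 0.006
gripper_force: 0.0
```

Run:
```python
from h import *
rel(Rr,.07)
b=cam('top')['pixels'][110:330,120:410]
cv2.imwrite('pics/6.png',cv2.resize(b,(725,550))[:,:,::-1])
```

```text
t 10.275 pos [ 0.3881 -0.0979  0.2411] F [ 0.7 -0.   0.6]
shift mm [ -0.7 181.  171. ] turn [-0.   -0.   -0.04]
```

View pics/6.png

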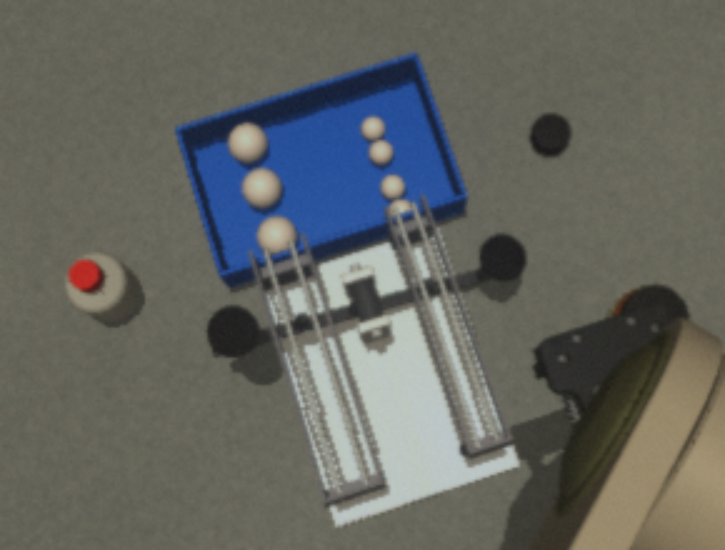

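All three large and four small balls show in the tray. The last small one, at (400,210), sits by the chute end, so I'll check its height and whether it's moving.

Call:
drive_tool:
  motion:
    - [0, [0, 0, 0], [0, 0, 0]]
    - [0, [0, 0, 0], [0, 0, 0]]
    - [0, [0, 0, 0], [0, 0, 0]]
    - [0, [0, 0, 0], [0, 0, 0]]
    - [0, [0, 0, 0], [0, 0, 0]]
    - [0, [0, 0, 0], [0, 0, 0]]
    - [0, [0, 0, 0], [0, 0, 0]]
    - [0, [0, 0, 0], [0, 0, 0]]

```text
t: 11.32
tool_pos: [0.39, -0.0979, 0.2413]
tcp_rot: [[-0.319, 0.948, 0.0], [0.948, 0.319, 0.0], [-0.0, 0.0, -1.0]]
force: [-0.2, -0.3, -0.0]
grip_width: 0.007
gripper_force: 0.0
```

Run:
```python
from h import *
for k in range(2):
    c=cam('top'); X=cloud(c); p=c['pixels'].astype(int); m=(p.min(2)>110)&(p[:,:,0]>p[:,:,2]+8); m[:150]=0;m[:, :200]=0;m[215:]=0;m[:,310:]=0
    n,l,s,ce=cv2.connectedComponentsWithStats(m.astype(np.uint8))
    for i in range(1,n):
        if s[i,4]>6: print(ce[i].round(1),s[i,4],np.median(X[l==i],0).round(3))
    print()
a=cam('side')['pixels'][180:270,250:370]
cv2.imwrite('pics/7.png',cv2.resize(a,(720,540))[:,:,::-1])
```

```text
[268.5 160.5] 52 [0.676 0.057 0.021]
[217.9 165.8] 137 [0.66  0.156 0.032]
[271.8 169.9] 55 [0.656 0.049 0.021]
[223.6 184. ] 143 [0.623 0.144 0.032]
[276.5 183.9] 54 [0.627 0.04  0.021]
[279.3 192.3] 35 [0.61  0.035 0.021]
[229.8 203.3] 151 [0.584 0.13  0.032]
[291.6 209.8] 25 [0.571 0.011 0.067]
[283.5 209.9] 11 [0.567 0.027 0.067]

[268.5 160.5] 52 [0.676 0.057 0.021]
[218.  165.8] 135 [0.66  0.156 0.032]
[271.8 169.9] 55 [0.656 0.049 0.021]
[223.7 183.9] 142 [0.623 0.143 0.032]
[276.4 183.8] 53 [0.627 0.039 0.021]
[279.3 192.3] 35 [0.61  0.035 0.022]
[229.8 203.2] 149 [0.584 0.13  0.032]
[290.9 209.5] 29 [0.572 0.012 0.066]
[283.4 209.6] 14 [0.568 0.027 0.066]
```

View pics/7.png

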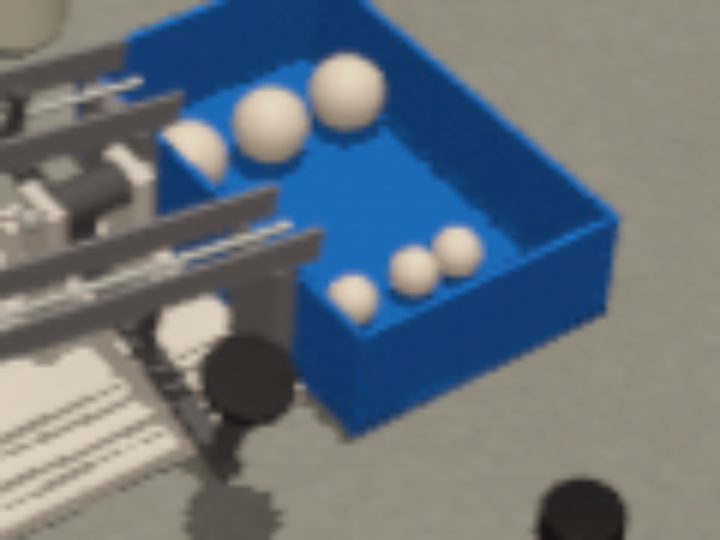

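All seven balls are at rest on the tray floor: the tops of the four small ones are at about 21 mm, the large at 32 mm. The bottle and mount haven't moved, and the arm is clear.

```bash
python3 -c "
from workcell import env
print(env.sign_off())"
```

```text
the job is handed in; nothing more can be done
None
```

I handed the job in: all three large balls went into the tray first, then all four small ones, with the arm clear at the end; the hand-in returned no verdict.

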